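# Wedge the watch table off its seat and hold it

## Task

Turn the wing knob of the swing clamp counter-clockwise, about a quarter turn, until its arm is well clear of the small sliding table that carries the watch. Then take the steel wedge by its grip block and, with the wedge lying flat on the fixture's runway, push its thin end under the nose bar at the table's front edge until the table has just lifted off the base, about 3 mm and never as much as 8 mm. Finish while still gripping the wedge in place: it slips out if let go; do not touch the table or the watch with the gripper at the end, and leave the tin, the loupe and the marker alone.

Things in the scene. Friction and masses are not known exactly. Their poses are not given: they have to be found in the camera images.
- fixture: Aluminium base plate, 8 mm thick, fixed on the bench; origin on the bench surface under the middle of the table, z up. -x: along the 60 mm wide runway to its front end 145 mm from the origin; +x: direction of the push. Under the table it spans x -43 to 47, y -55 to 55 mm; an ear at -y carries the clamp post at x 15, y -100 mm. Guide pins at its back rise to 57 mm.
- runway (a point): Point on the top face of the base (8 mm above the bench) on the runway's centre line, 35 mm in front of the fixture's origin; axes as the fixture's.
- nose (a point): Lowest point, mid-width, of the round nose bar (8 mm diameter, 70 mm long, along fixture y) under the table's front edge, 31 mm in front of the fixture's origin. With the table down it is 8 mm above the base's top face; it rises with the table.
- table_top (a point): Middle of the table's top face. Steel bridge 70 (x) by 90 (y) mm, top 32 mm and underside 20 mm above the base, on two 10 mm wide feet along its sides (70 mm clear between them). A watch is fixed on it, its top 57 mm above the bench. Together about 0.5 to 0.9 kg.
- table (a joint): Height of the sliding table above its seat, m: 0 = feet resting on the base, at most 0.012. It slides straight up on its guide pins and sinks back by its weight. While the clamp arm is over it, the arm holds it down (it yields only 2 to 3 mm to a hard push of over 30 N).
- clamp (a joint): Angle of the swing clamp, rad, 0 to 1.6, growing counter-clockwise seen from above. Up to about 0.6 its steel arm (62 mm from the axis, 14 mm wide) lies over the table's right (-y) edge and locks it down; above 1.1 it is well clear, pointing to the front. The knob top is 88 mm above the bench: carry things over it, a knock turns it back. It stays where it is left (friction about 0.06 N m).
- clamp_knob (a point): Centre of the black wing knob on the clamp's vertical axis, about 75 mm above the bench. The wing is 12 mm thick (this point's x), 44 mm long (this point's y, which is also where the arm points) and 26 mm tall; below it are 6 mm of thin neck, then the hub and arm. It turns with the clamp.
- wedge_grip (a point): Centre of the wedge's dark ribbed grip block: 30 mm long (wedge x), 20 mm wide (wedge y), 32 mm tall, 21 to 53 mm above the wedge's underside (this point 37 mm above it). The block stands on the thick rear end of the wedge, which lies flat on the bench; the thin end points along this point's +x, 75 mm ahead of this point.
- wedge_tip (a point): Middle of the thin end's lower edge. Steel wedge 90 long, 24 wide, 0.2 kg; 3 mm thick here, rising 3 mm per 10 mm over 60 mm to 21 mm. Polished (friction about 0.08 on the fixture): slips out under load. Flat on the base, it first touches the nose bar when this point is 16 mm past the bar's centre line, then lifts the table 3 mm per 10 mm (26 mm past: 3 mm lift).
- tin: Bystander: round white aluminium parts tin, 50 mm across, 21 mm high, origin under its centre.
- eye_loupe: Bystander: black eye loupe, 35 mm across, 34 mm high, origin under its centre.
- pen: Bystander: blue and grey marker pen, 134 mm long, 13 mm thick, origin under its centre.
Things that resemble listed ones, but are neither listed nor needed, are in the scene too. What is meant by the part that bears wedge_grip is not turquoise, and is the smaller of those in its own colour.

How it is judged:
On the way, in this order (a step that is already met when the one before it is completed fails the run):
1. the clamp is turned until its arm is clear, with the table still down (value of joint clamp above 1.1 rad and value of joint table below 0.001 m), for 0.2 s.
2. the wedge, flat on the base, lifts the table just off its seat (value of joint clamp above 1.1 rad and value of joint table between 0.0015 and 0.0055 m and z of wedge_tip in the frame of fixture between 0.005 and 0.0115 m and angle between wedge_tip's own z axis and vertical below 0.1 rad and contact force between wedge and table above 1 N), for 0.2 s.
At the end, for the whole second after the job is handed in: Clamp clear (over 1.1 rad); table 1.5 to 5.5 mm above its seat, carried by the wedge (over 1 N), which is still, flat on the base (within 3 mm, tilt under 0.1 rad) and gripped by the fingers (over 2 N); the robot does not touch table or watch (all of step 2 and contact force between the fingers and wedge above 2 N and contact force between each of the arm, the fingers and table below 0.5 N and linear speed of wedge below 0.01 m/s); the arm keeps its last pose, push and grip.
It fails at once if the table is lifted too far (8 mm or more) (value of joint table above 0.008 m).
It fails at once if the tin is moved (distance of tin from where it was at the start of the episode above 0.025 m).
It fails at once if the loupe is moved (distance of eye_loupe from where it was at the start of the episode above 0.025 m).
It fails at once if the marker is moved (distance of pen from where it was at the start of the episode above 0.025 m).
It also fails if it takes over 51 s, if anything falls off the work surface, if the arm or the gripper's body presses on something with over 40 N, if the wrist force passes 120 N, or if a joint passes its speed limit or range.

## Robot

A 7-joint arm with a two-finger parallel gripper is mounted at the origin on a cart in front of the work surface, level with it; the furniture and walls round the work are solid. World frame = base frame: x ahead of the robot, y to its left, z up, the work surface at z = 0. Lengths are in m, angles in rad, forces in N, time in s.
With the tool pointing down it reaches from about 0.35 to 0.9 m from the base axis. Payload 7.2 kg.
Tool frame: the origin (TCP) lies midway between the tips of the shut fingers; the grasp point (between the pads) lies 19 mm behind it; z points along the fingers, y is the direction in which the jaws open and shut (so a half turn about z gives the same grasp; the last joint's range is limited). The gripper opens to 85 mm and grips with 20 to 120 N. Pads are 22 mm wide; open, the fingers measure 114 mm over their backs; the gripper's body (76 mm by 85 mm) begins 54 mm behind the grasp point. The pads swing forward as they close: fully open they stand 13 mm farther back than shut.
Start: joints at [1.252, 0.411, -0.013, 1.596, 0.006, 1.134, -0.082], TCP at [0.155, -0.605, 0.231] pointing down, gripper open.
Joint ranges: [-2.95, 2.95], [-0.29, 1.99], [-1.47, 1.44], [0.14, 2.54], [-1.03, 4.17], [0.13, 1.85], [-2.86, 2.86]. Speed limits (rad/s): [2.39, 2.39, 3.01, 3.01, 3.14, 3.14, 3.14].

## Interface

Orientations are given as a unit quaternion [w, x, y, z].
In Python, from station import arm gives the robot as it stands.
- The arm moves only by the tool move_arm, never from a script. Its argument "plan" is a list of rows, each a list of 7 numbers: the shift along the tool's x, y, z in cm, then the turn, a rotation vector about the tool's x, y, z in degrees, then the closure, from 0 (fully open) to 1 (shut). In form: [[tx, ty, tz, rx, ry, rz, jaw], ...]. A call has 1 to 20 rows; each row is the pose to reach, as a shift and turn from the pose commanded when the call began, along the tool's axes at that moment; what a row does not reach only later rows make up. A row lasts 1/10 s, in which the tool goes at most 50 mm and 8.59 degrees, less where a joint would pass 70% of its speed; a pose out of reach is approached as far as the arm can. A call with a gripper value outside its range is refused whole. The fingers move at their own pace and stop on an object; "grip_force" is the grip in N (left out, the last holds). Time passes only in rows, so rows that repeat a pose let the fingers close. It gives the time, the measured TCP pose, the force and the opening at its end, in the units of the state.
- arm.observe(): the state, without advancing time (a new reading comes with each control period).
- arm.capture(name): name is "scene" or "top" or "wrist"; returns (picture, depth): 480x640x3 uint8, red, green, blue; 480x640 float32, m along the optical axis (not along the pixel's ray), 0 where there is no reading.
- arm.calibration(name): a dict with "fx", "fy", "cx", "cy" (pixels), "rvec" (rotation vector, rad) and "tvec" (3), from world to camera coordinates, as OpenCV has them. Camera axes: x right, y down, z forward; pixel columns grow to the right and rows downward; lengths in m; the calibration is good to about 2 mm. The wrist camera is an equidistant fisheye: a pixel r from the principal point sees the ray r / f radians off the axis. A picture is of the moment at which its call begins: read the wrist's pose just before it. calibration takes no time and is no camera call; for the wrist camera it gives the pose at the moment of the call.
- arm.hand_in(): hands the job in, once; it reports no verdict.
The state is a dict: "t": time; "joint_pos": joint angles; "joint_velocities": joint speeds; "tau": joint torques, N m; "tcp_pos": TCP position; "tcp_rot": TCP orientation; "force": force on the tool from outside, world axes, zero at the start; "ft_torque": the same for the moment, N m; "opening": finger opening in m.
Only numpy, scipy, OpenCV 4.12 (cv2) and the standard library are available. Lean on these libraries where they do the work, as an engineer would, in place of code of your own. Each camera call takes 0.05 s, during which the arm holds its last target. There are 200 camera calls.

## Working session

There is one attempt and no reset: what is moved stays moved. The work goes in short steps, Python scripts to look and compute and a tool call to move; the robot and the scene stay as the last step left them, time stands still between calls to the robot, and variables do not carry over. Pictures are saved under pics/ and viewed, about 8 in all and at most 12, crops included, and the job is handed in when it is done.

Besides the shell and the picture viewer there is one more tool, called after "Call:" in YAML: its name, and indented under it one key for each argument. move_arm: Moves the arm, as the interface text tells. Its arguments: {"type":"object","properties":{"plan":{"type":"array","items":{"type":"array","items":{"type":"number"}}},"grip_force":{"type":"number"}},"required":["plan"]}

```bash
mkdir -p pics
cat > h.py <<'E'
import numpy as np,cv2
from station import arm
from scipy.spatial.transform import Rotation as R
def cloud(name,d,c=None):
    c=c or arm.calibration(name); M=cv2.Rodrigues(np.array(c["rvec"],float))[0]
    v,u=np.mgrid[:480,:640]
    P=np.dstack([(u-c["cx"])/c["fx"]*d,(v-c["cy"])/c["fy"]*d,d]).astype(float)
    W=(P-np.array(c["tvec"]))@M
    W[d<=0]=np.nan
    return W
def save(n,p,s=1,box=None):
    if box: p=p[box[1]:box[3],box[0]:box[2]]
    p=cv2.resize(p,None,fx=s,fy=s,interpolation=cv2.INTER_CUBIC)
    cv2.imwrite("pics/"+n,p[:,:,::-1])
E
python3 - <<'E'
from h import *
for n in("scene","top"):
    p,d=arm.capture(n); save(n+"0.png",p); np.savez("/tmp/%s0.npz"%n,p=p,W=cloud(n,d))
    print(n,arm.calibration(n))
o=arm.observe();print(o["t"],o["tcp_pos"],o["tcp_rot"])
E
```

```text
scene {'fx': 452.0417346685498, 'fy': 452.0417346685498, 'cx': 309.08046623131264, 'cy': 239.29912502666483, 'rvec': array([ 1.17228646, -2.07324916,  1.1814075 ]), 'tvec': array([0.24989662, 0.29278072, 0.699577  ])}
top {'fx': 578.2650213096113, 'fy': 578.2650213096113, 'cx': 320.0195963956196, 'cy': 237.4279079495822, 'rvec': array([ 2.12999476, -2.1506205 ,  0.20220069]), 'tvec': array([-0.02633471,  0.52018774,  1.18907775])}
0.1 [ 0.15497139 -0.60505247  0.23055665] [-6.84290574e-04  9.92147274e-01  1.25073169e-01 -1.43338205e-04]
```

View pics/top0.png

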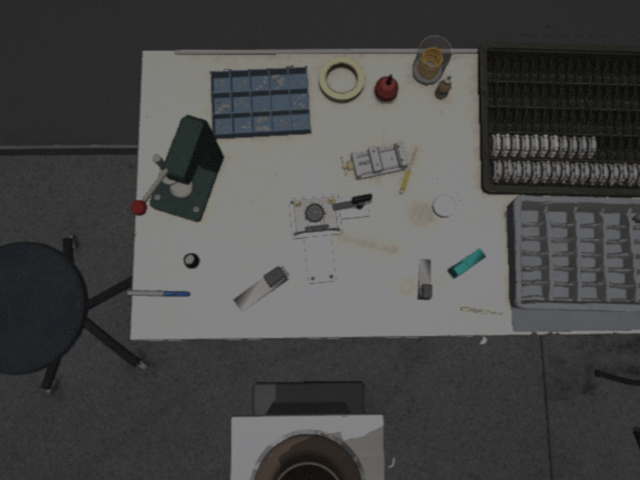

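View pics/scene0.png

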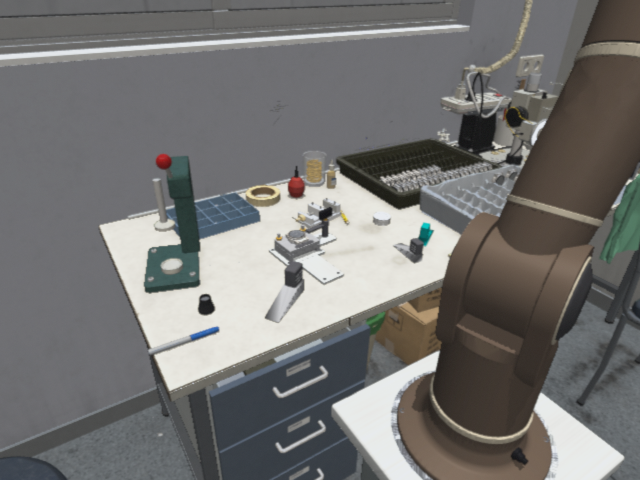

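Top view, candidates for the wedge: large grey wedge (262,288), small grey wedge (425,280), turquoise wedge (467,263). By the description, it is the small grey one at (425,280). The fixture is at (318,225), with the knob at (360,203) and the tin at (444,205). The loupe is at (191,260) and the pen at (160,293). I'll check the choice in one close crop and measure.

Run:
```python
from h import *
z=np.load("/tmp/top0.npz");p,W=z["p"],z["W"]
q=np.clip(p.astype(float)*1.8,0,255).astype(np.uint8)
save("crop1.png",q,4,(280,180,480,310))
def rep(n,x0,y0,x1,y1,zl,zh):
    w=W[y0:y1,x0:x1].reshape(-1,3); w=w[(w[:,2]>zl)&(w[:,2]<zh)]
    r=cv2.minAreaRect((w[:,:2]*1000).astype(np.float32)); print(n,len(w),w.mean(0).round(4),"rect",np.round(r[0],1),np.round(r[1],1),round(r[2],1), "zmed",np.median(w[:,2]).round(4)); return w
rep("table",285,185,345,245,.034,.05)
rep("watch",285,185,345,245,.05,.07)
rep("runway",295,230,345,290,.004,.014)
rep("plate",280,180,380,290,.004,.014)
rep("knob",330,180,380,220,.068,.1)
rep("clamparm",325,180,380,220,.045,.066)
rep("grip",410,255,440,310,.040,.07)
rep("wedge",410,255,440,310,.004,.07)
rep("biggrip",230,260,295,315,.040,.09)
rep("bigwedge",230,260,295,315,.004,.09)
rep("turq",443,240,490,285,.004,.09)
rep("tin",428,190,460,220,.01,.09)
for u,v in((150,330),(400,230),(360,240),(400,300),(230,240)): print(W[v,u].round(4))
```

```text
table 948 [ 0.5714 -0.0256  0.0404] rect [573.6 -31.5] [ 71.1 108.6] 5.7 zmed 0.0397
watch 414 [ 0.5726 -0.0215  0.0553] rect [574.8 -33.6] [ 56.5 101. ] 6.6 zmed 0.0554
runway 1340 [ 0.4872 -0.0303  0.0075] rect [480.3 -32.1] [133.7 104.3] 3.6 zmed 0.0074
plate 2050 [ 0.519  -0.0412  0.0074] rect [534.4 -52.9] [244.5 217.8] 0.1 zmed 0.0072
knob 142 [ 0.5959 -0.1193  0.0834] rect [ 597.4 -119.6] [12.8 43.1] 8.9 zmed 0.0846
clamparm 181 [ 0.5909 -0.082   0.0492] rect [597.5 -83. ] [33.5 89. ] 11.7 zmed 0.0479
grip 154 [ 0.4027 -0.2545  0.0511] rect [ 403.3 -255.3] [20.8 29.9] 87.7 zmed 0.0516
wedge 505 [ 0.4252 -0.2557  0.0248] rect [ 427.4 -260.6] [ 61.9 118.6] 85.2 zmed 0.0165
biggrip 282 [0.4349 0.0637 0.0683] rect [436.   64.5] [27.9 40. ] 33.5 zmed 0.0698
bigwedge 929 [0.4148 0.093  0.0319] rect [422.4  93.5] [136.5 110.7] 89.4 zmed 0.0215
turq 456 [ 0.4636 -0.3466  0.025 ] rect [ 469.8 -354. ] [ 95.3 100.4] 1.1 zmed 0.016
tin 399 [ 0.5935 -0.3069  0.0198] rect [ 593.9 -306.9] [48.4 47.4] 1.0 zmed 0.0197
[ 0.3294  0.3348 -0.0019]
[ 0.5434 -0.2106 -0.0026]
[ 0.5212 -0.1207 -0.0007]
[ 0.3883 -0.2056 -0.0051]
[0.5231 0.166  0.0022]
```

View pics/crop1.png

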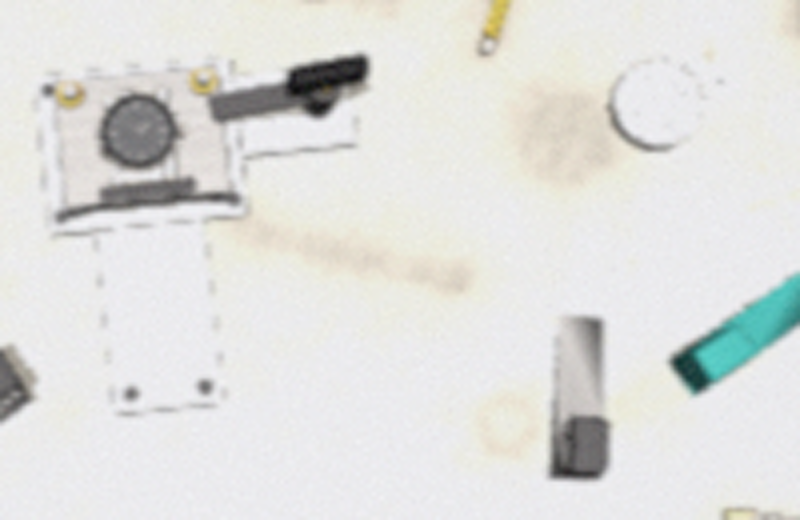

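The crop confirms the choice: the small grey wedge's grip is at crop (585,445), measuring 20.8 x 30 mm at (0.403,-0.255) with its top near 52 mm, as described. The black wing knob measures 12.8 x 43 mm at crop (328,75). Next I'll refine the fixture yaw from the runway and wedge edges.

```bash
cat >> h.py <<'E'
def ray(name,uv,z):
    c=arm.calibration(name);M=cv2.Rodrigues(np.array(c["rvec"],float))[0]
    C=-M.T@np.array(c["tvec"]);r=M.T@np.array([(uv[0]-c["cx"])/c["fx"],(uv[1]-c["cy"])/c["fy"],1]);
    return C+r*(z-C[2])/r[2]
def go(pos,yaw_y):
    "rows' shift (cm) and rz (deg) to bring TCP to pos, tool y to world angle yaw_y (mod 180)"
    o=arm.observe();q=o["tcp_rot"];Q=R.from_quat([q[1],q[2],q[3],q[0]])
    s=Q.inv().apply(np.array(pos)-o["tcp_pos"])*100
    y=Q.apply([0,1,0]);d=-(yaw_y-np.degrees(np.arctan2(y[1],y[0])))  # tool z down
    d=(d+90)%180-90
    print("t",round(o["t"],2),"tcp",o["tcp_pos"].round(4),"z-axis",Q.apply([0,0,1]).round(4),"shift",s.round(2),"rz",round(d,1),"j7",o["joint_pos"][6].round(2))
E
python3 - <<'E'
from h import *
f=lambda x,y,z:ray("top",(280+(x-1.5)/4,180+(y-1.5)/4),z)
ang=lambda a,b:np.degrees(np.arctan2((b-a)[1],(b-a)[0])).round(2)
L0,L1,R0,R1=[f(*q,.006) for q in((113,413),(97,235),(225,405),(208,228))]
print("runway",L0.round(4),R0.round(4),ang(L0,L1),ang(R0,R1),ang(R0,L0)-90, "mid front",((L0+R0)/2).round(4))
A,B=f(56,217,.036),f(243,203,.036);print("table front",ang(B,A)-90)
k0,k1=f(290,82,.085),f(368,68,.085);print("knob",ang(k1,k0)-90,((k0+k1)/2).round(4))
a,b=f(561,318,.003),f(603,318,.003);c,d=f(551,476,.03),f(608,476,.03)
print("wedge tip",((a+b)/2).round(4))
z=np.load("/tmp/top0.npz");W=z["W"]
w=W[255:310,410:440].reshape(-1,3);w=w[w[:,2]>.006]
w=w[(abs(w[:,1]+.256)<.03)&(w[:,0]>.42)]
x=w[:,0];b=np.round(x,2)
for v in np.unique(b): s=w[b==v];print(v,len(s),s[:,1].min().round(4),s[:,1].max().round(4),s[:,1].mean().round(4),s[:,2].mean().round(4))
w=W[180:250,280:350].reshape(-1,3);w=w[(w[:,2]>.036)&(w[:,2]<.044)&(w[:,1]>-.06)]
print("tabletop",cv2.minAreaRect((w[:,:2]*1000).astype(np.float32)))
go([.5965,-.1196,.15],8)
E
```

```text
runway [ 0.4267 -0.0046  0.006 ] [ 0.4304 -0.0655  0.006 ] 4.7 4.58 3.549999999999997 mid front [ 0.4285 -0.035   0.006 ]
table front 3.8900000000000006
knob 10.0 [ 0.5951 -0.119   0.085 ]
wedge tip [ 0.4768 -0.2628  0.003 ]
0.42 23 -0.2686 -0.2459 -0.2549 0.0183
0.43 52 -0.2694 -0.246 -0.2571 0.0164
0.44 48 -0.2702 -0.2473 -0.2585 0.0141
0.45 52 -0.2737 -0.2482 -0.2604 0.0109
0.46 31 -0.2714 -0.2495 -0.2598 0.0085
0.47 16 -0.2768 -0.2498 -0.2603 0.0078
0.48 1 -0.2508 -0.2508 -0.2508 0.0066
tabletop ((572.628173828125, -18.690067291259766), (70.5177230834961, 82.99763488769531), 5.555136680603027)
t 0.1 tcp [ 0.155  -0.6051  0.2306] z-axis [-5.0e-04  1.3e-03 -1.0e+00] shift [ 54.82 -36.06   8.1 ] rz -83.6 j7 -0.08
```

Call:
move_arm:
  plan:
    - [54.8,-36.1,8,0,0,-84,0]
    - [54.8,-36.1,8,0,0,-84,0]
    - [54.8,-36.1,8,0,0,-84,0]
    - [54.8,-36.1,8,0,0,-84,0]
    - [54.8,-36.1,8,0,0,-84,0]
    - [54.8,-36.1,8,0,0,-84,0]
    - [54.8,-36.1,8,0,0,-84,0]
    - [54.8,-36.1,8,0,0,-84,0]
    - [54.8,-36.1,8,0,0,-84,0]
    - [54.8,-36.1,8,0,0,-84,0]
    - [54.8,-36.1,8,0,0,-84,0]
    - [54.8,-36.1,8,0,0,-84,0]
    - [54.8,-36.1,8,0,0,-84,0]
    - [54.8,-36.1,8,0,0,-84,0]
    - [54.8,-36.1,8,0,0,-84,0]
    - [54.8,-36.1,8,0,0,-84,0]
    - [54.8,-36.1,8,0,0,-84,0]
    - [54.8,-36.1,8,0,0,-84,0]
    - [54.8,-36.1,8,0,0,-84,0]
    - [54.8,-36.1,8,0,0,-84,0]

```text
t: 2.1
tcp_pos: [0.5961, -0.1205, 0.1516]
tcp_rot: [0.0, 0.654, 0.756, -0.0]
force: [-0.1, -0.1, -0.5]
opening: 0.0851
```

```bash
cat >> h.py <<'E'
def wcloud(d,c):
    M=cv2.Rodrigues(np.array(c["rvec"],float))[0];v,u=np.mgrid[:480,:640]
    a,b=(u-c["cx"])/c["fx"],(v-c["cy"])/c["fy"];r=np.hypot(a,b);s=np.where(r>1e-9,np.tan(np.minimum(r,1.5))/np.maximum(r,1e-9),1)
    W=(np.dstack([a*s*d,b*s*d,d])-np.array(c["tvec"]))@M
    W[(d<=0)|(r>1.4)]=np.nan
    return W
def rect(n,W,box,zl,zh):
    w=W.reshape(-1,3);w=w[(w[:,2]>zl)&(w[:,2]<zh)&(w[:,0]>box[0])&(w[:,0]<box[1])&(w[:,1]>box[2])&(w[:,1]<box[3])]
    if len(w)<5: print(n,len(w));return w
    r=cv2.minAreaRect((w[:,:2]*1000).astype(np.float32));print(n,len(w),w.mean(0).round(4),np.round(r[0],1),np.round(r[1],1),round(r[2],1),"zmed",np.median(w[:,2]).round(4));return w
E
python3 - <<'E'
from h import *
c=arm.calibration("wrist");p,d=arm.capture("wrist");save("w1.png",p);W=wcloud(d,c);np.savez("/tmp/w1.npz",p=p,W=W)
rect("knob",W,(.54,.66,-.18,-.06),.07,.095)
rect("table",W,(.5,.65,-.07,.05),.035,.045)
rect("arm",W,(.54,.66,-.12,-.04),.044,.06)
go([.5965,-.1196,.063],9.5);print(arm.observe()["force"],arm.observe()["opening"])
E
```

```text
knob 1415 [ 0.5977 -0.1176  0.0852] [ 598.  -119.2] [11.6 42.9] 10.0 zmed 0.0859
table 7625 [ 0.5737 -0.0245  0.0393] [574.  -23.8] [70.5 93.6] 5.6 zmed 0.0391
arm 1991 [ 0.5921 -0.0745  0.0483] [591.9 -74.8] [53.7 92.2] 32.7 zmed 0.0474
t 2.15 tcp [ 0.5962 -0.1203  0.1515] z-axis [ 3.e-04 -3.e-04 -1.e+00] shift [0.07 0.04 8.85] rz -1.2 j7 0.03
[-0.3095295   0.33877489  0.23539182] 0.08562636980880048
```

View pics/w1.png

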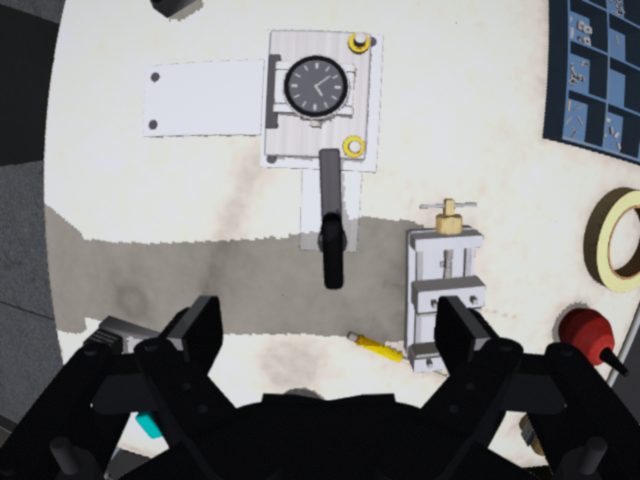

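The wrist view shows the black knob at (333,240), the clamp arm pointing up to the table at (330,170), and a small vise at (445,300). The knob is at (0.598,-0.119) with yaw about 10°, in agreement with the top camera. I'll descend with half-closed fingers so they clear the vise.

Call:
move_arm:
  plan:
    - [0.1,0.2,1,0,0,-1.5,0.55]
    - [0.1,0.2,2,0,0,-1.5,0.55]
    - [0.1,0.2,3,0,0,-1.5,0.55]
    - [0.1,0.2,4,0,0,-1.5,0.55]
    - [0.1,0.2,5,0,0,-1.5,0.55]
    - [0.1,0.2,6,0,0,-1.5,0.55]
    - [0.1,0.2,7,0,0,-1.5,0.55]
    - [0.1,0.2,8,0,0,-1.5,0.55]
    - [0.1,0.2,8.8,0,0,-1.5,0.55]
    - [0.1,0.2,8.8,0,0,-1.5,0.55]
    - [0.1,0.2,8.8,0,0,-1.5,1]
    - [0.1,0.2,8.8,0,0,-1.5,1]
    - [0.1,0.2,8.8,0,0,-1.5,1]
    - [0.1,0.2,8.8,0,0,-1.5,1]
    - [0.1,0.2,8.8,0,0,-1.5,1]
    - [0.1,0.2,8.8,0,0,-1.5,1]
  grip_force: 40

```text
t: 3.75
tcp_pos: [0.5986, -0.1185, 0.0638]
tcp_rot: [0.0, 0.644, 0.765, 0.0]
force: [-1.1, -0.2, 4.2]
opening: 0.0107
```

Gripped at an opening of about 11 mm. Now I'll turn it counter-clockwise by 78°.

Call:
move_arm:
  plan:
    - [0,0,0,0,0,-5,1]
    - [0,0,0,0,0,-10,1]
    - [0,0,0,0,0,-15,1]
    - [0,0,0,0,0,-20,1]
    - [0,0,0,0,0,-25,1]
    - [0,0,0,0,0,-30,1]
    - [0,0,0,0,0,-35,1]
    - [0,0,0,0,0,-40,1]
    - [0,0,0,0,0,-45,1]
    - [0,0,0,0,0,-50,1]
    - [0,0,0,0,0,-55,1]
    - [0,0,0,0,0,-60,1]
    - [0,0,0,0,0,-65,1]
    - [0,0,0,0,0,-70,1]
    - [0,0,0,0,0,-75,1]
    - [0,0,0,0,0,-78,1]
    - [0,0,0,0,0,-78,1]
    - [0,0,0,0,0,-78,1]
    - [0,0,0,0,0,-78,1]

```text
t: 5.65
tcp_pos: [0.5981, -0.119, 0.0638]
tcp_rot: [-0.0, 0.019, 1.0, -0.001]
force: [-2.6, -0.8, 7.3]
opening: 0.011
```

Call:
move_arm:
  plan:
    - [0,0,0,0,0,0,0.6]
    - [0,0,0,0,0,0,0.6]
    - [0,0,0,0,0,0,0.6]
    - [0,0,0,0,0,0,0.6]
    - [0,0,-2,0,0,0,0.6]
    - [0,0,-4,0,0,0,0.6]
    - [0,0,-7,0,0,0,0.6]
    - [0,0,-10,0,0,0,0.6]
    - [0,0,-11,0,0,0,0.6]
    - [0,0,-11,0,0,0,0.4]
    - [0,0,-11,0,0,0,0.4]

```text
t: 6.75
tcp_pos: [0.5976, -0.1187, 0.1722]
tcp_rot: [-0.001, 0.019, 1.0, -0.0]
force: [-0.9, -0.7, 0.1]
opening: 0.0511
```

Run:
```python
from h import *
c=arm.calibration("wrist");p,d=arm.capture("wrist");W=wcloud(d,c)
rect("knob",W,(.54,.66,-.18,-.06),.07,.095)
rect("table",W,(.5,.65,-.07,.05),.035,.045)
p,d=arm.capture("top");W=cloud("top",d);rect("grip",W,(.36,.45,-.3,-.2),.04,.06)
go([.403,-.2553,.12],84.7);o=arm.observe();print(o["force"],o["opening"])
```

```text
knob 1269 [ 0.596  -0.1201  0.0851] [ 598.  -120.2] [12.4 43.6] 88.0 zmed 0.0857
table 5688 [ 0.5713 -0.0295  0.0394] [574.1 -22.5] [71.  90.5] 5.4 zmed 0.0391
grip 139 [ 0.4017 -0.2537  0.0512] [ 403.2 -255. ] [20.2 29.7] 87.1 zmed 0.0517
t 6.85 tcp [ 0.5973 -0.1186  0.1716] z-axis [-2.3e-03  3.0e-04 -1.0e+00] shift [ 18.9  -14.38   5.21] rz 3.2 j7 1.25
[-0.12510386 -0.28135089 -0.04826001] 0.0515599169957564
```

The knob now points at 88° (it was 10°), so the clamp is at about 1.45 rad and the table is still down. Next is the wedge.

Call:
move_arm:
  plan:
    - [18.9,-14.4,3.7,0,0,3.2,0.4]
    - [18.9,-14.4,3.7,0,0,3.2,0.4]
    - [18.9,-14.4,3.7,0,0,3.2,0.4]
    - [18.9,-14.4,3.7,0,0,3.2,0.4]
    - [18.9,-14.4,3.7,0,0,3.2,0.4]
    - [18.9,-14.4,3.7,0,0,3.2,0.4]
    - [18.9,-14.4,3.7,0,0,3.2,0.4]
    - [18.9,-14.4,3.7,0,0,3.2,0.4]
    - [18.9,-14.4,3.7,0,0,3.2,0.4]
    - [18.9,-14.4,3.7,0,0,3.2,0.4]

```text
t: 7.85
tcp_pos: [0.405, -0.2543, 0.1363]
tcp_rot: [0.0, 0.045, 0.999, 0.0]
force: [-0.2, 0.3, 0.1]
opening: 0.0514
```

Run:
```python
from h import *
c=arm.calibration("wrist");p,d=arm.capture("wrist");W=wcloud(d,c);save("w2.png",p)
g=rect("grip",W,(.36,.45,-.3,-.2),.044,.06)
w=rect("wedge",W,(.42,.5,-.3,-.22),.005,.03)
rect("bench",W,(.36,.5,-.22,-.19),-.01,.01)
rect("table",W,(.5,.65,-.07,.05),.035,.045)
go([.403,-.2553,.026],84.7);o=arm.observe();print(o["force"],o["opening"])
```

```text
grip 1373 [ 0.4022 -0.2556  0.0515] [ 403.  -255.8] [18.9 29.7] 85.2 zmed 0.0518
wedge 1283 [ 0.4473 -0.2606  0.0114] [ 444.7 -260.1] [24.3 52.4] 83.3 zmed 0.0115
bench 5041 [ 0.4139 -0.2061 -0.0014] [ 429.9 -205. ] [ 30.  139.7] 90.0 zmed -0.0014
table 983 [ 0.5487 -0.0108  0.0397] [568.1 -16.3] [63.6 76.9] 4.1 zmed 0.0392
t 7.9 tcp [ 0.4048 -0.2545  0.1363] z-axis [ 4.e-04  3.e-04 -1.e+00] shift [ 0.18 -0.1  11.03] rz 0.1 j7 1.55
[ 0.8400585  -0.44338399 -0.21355456] 0.05086211327671082
```

View pics/w2.png

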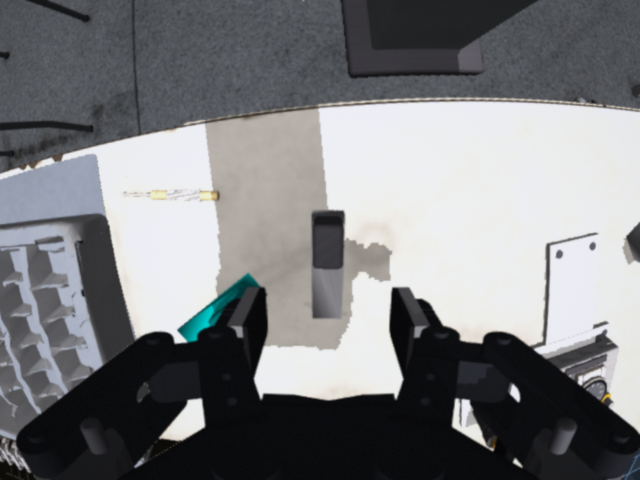

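The wrist view shows the small grey wedge, grip at (328,240), centred between the fingers, with the turquoise one at (215,320) clear of them. I'll descend and grip.

Call:
move_arm:
  plan:
    - [0.2,-0.1,3,0,0,0.4,0.4]
    - [0.2,-0.1,6,0,0,0.4,0.4]
    - [0.2,-0.1,8,0,0,0.4,0.4]
    - [0.2,-0.1,10,0,0,0.4,0.4]
    - [0.2,-0.1,11,0,0,0.4,0.4]
    - [0.2,-0.1,11,0,0,0.4,0.4]
    - [0.2,-0.1,11,0,0,0.4,0.4]
    - [0.2,-0.1,11,0,0,0.4,1]
    - [0.2,-0.1,11,0,0,0.4,1]
    - [0.2,-0.1,11,0,0,0.4,1]
    - [0.2,-0.1,11,0,0,0.4,1]
    - [0.2,-0.1,11,0,0,0.4,1]
    - [0.2,-0.1,11,0,0,0.4,1]
  grip_force: 90

```text
t: 9.2
tcp_pos: [0.4025, -0.2566, 0.0273]
tcp_rot: [0.001, 0.05, 0.999, -0.001]
force: [-1.1, 1.2, 5.8]
opening: 0.0185
```

Run:
```python
from h import *
a=np.radians(5.0);ex=np.array([np.cos(a),np.sin(a)]);O=np.array([.574,-.0222])
o=arm.observe();print(o["force"],o["opening"],o["tcp_pos"].round(4))
g=O-ex*.118; print(g)
go([*g,o["tcp_pos"][2]+.06],95.0)
```

```text
[-1.06569366  1.2055321   5.80333317] 0.018484024981085926 [ 0.4025 -0.2566  0.0273]
[ 0.45644903 -0.03248438]
t 9.2 tcp [ 0.4025 -0.2566  0.0273] z-axis [ 0.0014 -0.0014 -1.    ] shift [-3.13 22.83 -6.02] rz -10.7 j7 1.37
```

Call:
move_arm:
  plan:
    - [0,0,-2,0,0,0,1]
    - [0,0,-4,0,0,0,1]
    - [0,0,-6,0,0,0,1]
    - [0,3,-7,0,0,-2,1]
    - [0,6,-7,0,0,-4,1]
    - [0,9,-7,0,0,-6,1]
    - [-1,12,-7,0,0,-8,1]
    - [-2,15,-7,0,0,-10,1]
    - [-3,18,-7,0,0,-10.7,1]
    - [-3.1,21,-7,0,0,-10.7,1]
    - [-3.1,22.8,-7,0,0,-10.7,1]
    - [-3.1,22.8,-7,0,0,-10.7,1]
    - [-3.1,22.8,-7,0,0,-10.7,1]
    - [-3.1,22.8,-5,0,0,-10.7,1]
    - [-3.1,22.8,-3,0,0,-10.7,1]
    - [-3.1,22.8,-3,0,0,-10.7,1]
    - [-3.1,22.8,-3,0,0,-10.7,1]

```text
t: 10.9
tcp_pos: [0.4552, -0.0332, 0.0564]
tcp_rot: [-0.0, -0.043, 0.999, -0.0]
force: [0.4, 0.0, -1.6]
opening: 0.0184
```

Run:
```python
from h import *
a=np.radians(5.0);ex=np.array([np.cos(a),np.sin(a)]);O=np.array([.574,-.0222])
o=arm.observe();print(o["force"],o["opening"],o["tcp_pos"].round(4))
go([*(O-ex*.118),.0353],95.0)
p,d=arm.capture("scene");q=np.clip(p.astype(float)*1.2,0,255).astype(np.uint8);save("s2.png",q,4,(220,190,380,310))
c=arm.calibration("wrist");p,d=arm.capture("wrist");W=wcloud(d,c);save("w3.png",p)
rect("knob",W,(.54,.66,-.18,-.06),.07,.095);rect("table",W,(.5,.65,-.07,.05),.035,.045)
w=rect("wedge",W,(.475,.55,-.08,.02),.023,.047)
```

```text
[ 0.35715811  0.00568467 -1.6160441 ] 0.018380074336865084 [ 0.4552 -0.0332  0.0564]
t 10.9 tcp [ 0.4552 -0.0332  0.0564] z-axis [-1.e-03 -1.e-04 -1.e+00] shift [-0.13  0.06  2.11] rz -0.1 j7 1.07
knob 0
table 1011 [ 0.5094 -0.0292  0.038 ] [510.5 -28.8] [23.5 24.2] 6.6 zmed 0.0381
wedge 1344 [ 0.5099 -0.029   0.0379] [510.8 -28.8] [28.8 24.3] 7.5 zmed 0.038
```

View pics/s2.png

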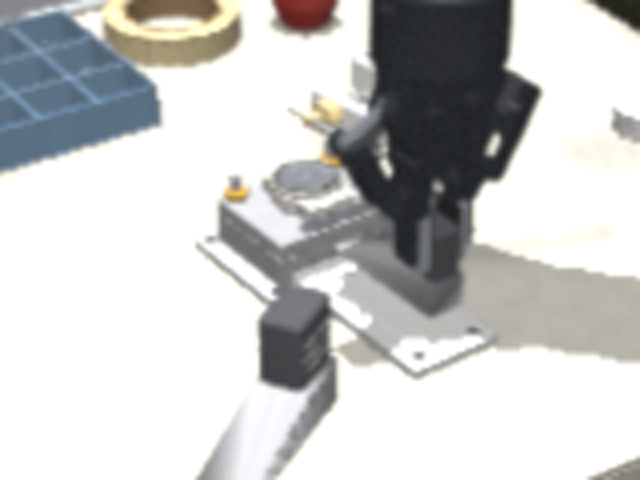

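View pics/w3.png

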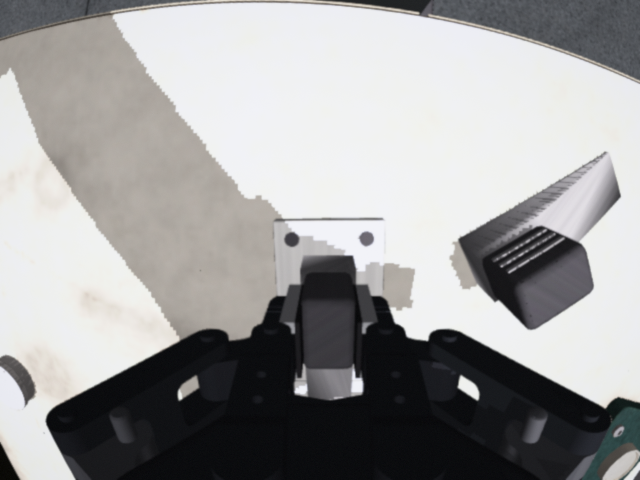

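The scene crop and the wrist view show the wedge held level and in line over the runway: grip at (328,300), runway centred at (330,240). I'll lower it onto the base.

Call:
move_arm:
  plan:
    - [-0.1,0.05,0.5,0,0,0,1]
    - [-0.1,0.05,1,0,0,0,1]
    - [-0.1,0.05,1.5,0,0,0,1]
    - [-0.1,0.05,1.8,0,0,0,1]
    - [-0.1,0.05,2,0,0,0,1]
    - [-0.1,0.05,2.1,0,0,0,1]
    - [-0.1,0.05,2.1,0,0,0,1]
    - [-0.1,0.05,2.1,0,0,0,1]

```text
t: 11.8
tcp_pos: [0.4566, -0.0317, 0.0354]
tcp_rot: [0.0, -0.043, 0.999, -0.0]
force: [-0.1, 0.7, -1.9]
opening: 0.0184
```

Call:
move_arm:
  plan:
    - [0,0,0.03,0,0,0,1]
    - [0,0,0.06,0,0,0,1]
    - [0,0,0.06,0,0,0,1]

```text
t: 12.1
tcp_pos: [0.4572, -0.0317, 0.0353]
tcp_rot: [0.001, -0.043, 0.999, -0.0]
force: [-0.4, -0.2, 6.1]
opening: 0.0185
```

The wedge is seated, pressing with about 8 N. I'll push to just before the expected contact, then on in small steps.

Call:
move_arm:
  plan:
    - [-0.4,0,0,0,0,0,1]
    - [-0.8,0,0,0,0,0,1]
    - [-1.2,0,0,0,0,0,1]
    - [-1.6,0,0,0,0,0,1]
    - [-2,0,0,0,0,0,1]
    - [-2.3,0,0,0,0,0,1]
    - [-2.3,0,0,0,0,0,1]
    - [-2.3,0,0,0,0,0,1]

```text
t: 12.9
tcp_pos: [0.4804, -0.0296, 0.0353]
tcp_rot: [0.001, -0.043, 0.999, -0.0]
force: [-0.1, 0.1, 5.5]
opening: 0.0184
```

Call:
move_arm:
  plan:
    - [-0.2,0,0,0,0,0,1]
    - [-0.4,0,0,0,0,0,1]
    - [-0.6,0,0,0,0,0,1]
    - [-0.8,0,0,0,0,0,1]
    - [-0.8,0,0,0,0,0,1]
    - [-0.8,0,0,0,0,0,1]

```text
t: 13.5
tcp_pos: [0.4876, -0.0291, 0.0353]
tcp_rot: [0.0, -0.043, 0.999, -0.0]
force: [-1.5, -0.4, 9.1]
opening: 0.0185
```

```bash
cat > m.py <<'E'
from h import *
a=np.radians(5.0);O=np.array([.574,-.0222]);o=arm.observe();v=o["tcp_pos"][:2]-O
print("t",o["t"],"tcp fixture",(v@[np.cos(a),np.sin(a)]).round(4),(v@[-np.sin(a),np.cos(a)]).round(4),o["tcp_pos"][2].round(4),"F",o["force"].round(1),o["opening"].round(4))
z=np.load("/tmp/top0.npz")["W"];p,d=arm.capture("top");W=cloud("top",d)
b=lambda W:W[185:245,285:345].reshape(-1,3)
A,B=b(z),b(W);m=(A[:,2]>.036)&(A[:,2]<.044)&(A[:,1]>-.055)&(B[:,2]<.07)&(B[:,2]>.03)
dz=B[m,2]-A[m,2];print("lift mm",m.sum(),np.median(dz)*1000,dz.mean()*1000)
C=W[185:230,330:385].reshape(-1,3);rect("knob",W,(.54,.66,-.18,-.06),.07,.095)
E
python3 m.py
```

```text
Traceback (most recent call last):
  File "m.py", line 3, in <module>
    print("t",o["t"],"tcp fixture",(v@[np.cos(a),np.sin(a)]).round(4),(v@[-np.sin(a),np.cos(a)]).round(4),o["tcp_pos"][2].round(4),"F",o["force"].round(1),o["opening"].round(4))
                                                                                                                                                           ^^^^^^^^^^^^^^^^^^
AttributeError: 'float' object has no attribute 'round'
```

```bash
sed -i 's/,o\["opening"\].round(4)//' m.py; sed -i 's/,o\["tcp_pos"\]\[2\].round(4)/,o["tcp_pos"][2]/' m.py; python3 m.py
```

```text
t 13.5 tcp fixture -0.0867 0.0007 0.03533671997916249 F [-1.5 -0.4  9.1]
lift mm 16 1.5582568240564212 1.5641704443764022
knob 132 [ 0.5964 -0.1197  0.0838] [ 596.2 -119.9] [12.2 43.3] 88.5 zmed 0.0847
```

Call:
move_arm:
  plan:
    - [-0.2,0,0,0,0,0,1]
    - [-0.4,0,0,0,0,0,1]
    - [-0.6,0,0,0,0,0,1]
    - [-0.6,0,0,0,0,0,1]
    - [-0.6,0,0,0,0,0,1]
    - [-0.6,0,0,0,0,0,1]

```text
t: 14.15
tcp_pos: [0.4935, -0.0286, 0.0353]
tcp_rot: [0.0, -0.043, 0.999, -0.0]
force: [-2.5, 0.0, 8.6]
opening: 0.0186
```

```bash
cat >> m.py <<'E'
W0=np.load("/tmp/scene0.npz")["W"]; p0=np.load("/tmp/scene0.npz")["p"];p,d=arm.capture("scene");W1=cloud("scene",d)
def plane(W):
    w=W[225:270,265:330].reshape(-1,3);v=(w[:,:2]-O);f=np.c_[v@[np.cos(a),np.sin(a)],v@[-np.sin(a),np.cos(a)]]
    m=(abs(f[:,0])<.03)&(f[:,1]>.015)&(f[:,1]<.042)&(w[:,2]>.034)&(w[:,2]<.052);return m.sum(),np.median(w[m,2]),w[m,2].mean()
print("scene table z",plane(W0),plane(W1))
q=np.clip(p.astype(float)*1.2,0,255).astype(np.uint8);save("s3.png",q,5,(250,205,370,295))
E
python3 m.py
```

```text
t 14.15 tcp fixture -0.0808 0.0007 0.035334433022453066 F [-2.5  0.   8.6]
lift mm 3 2.37280986271423 3.481715084879875
knob 119 [ 0.5982 -0.12    0.0844] [ 597.6 -119.9] [12.1 42.1] 88.7 zmed 0.0854
scene table z (np.int64(172), np.float64(0.04049684069603195), np.float64(0.042360469111837926)) (np.int64(151), np.float64(0.04358413123424335), np.float64(0.044785621836651635))
```

View pics/s3.png

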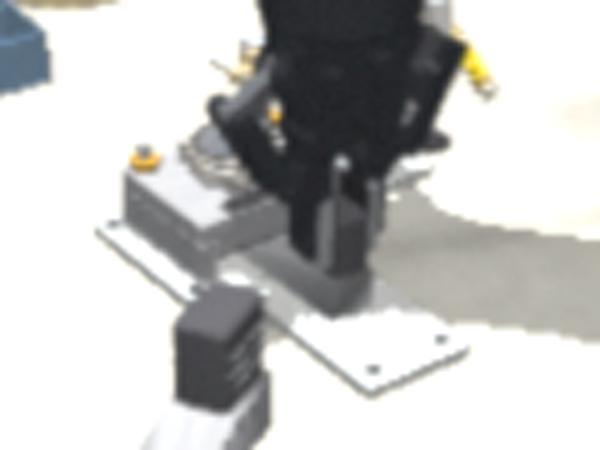

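The crop shows the wedge flat on the runway under the nose at (250,260), still gripped, with the gripper well in front of the table. The scene camera reads a 3.1 mm lift and the geometry predicts 2.9 mm. I'll hold for a moment and hand in.

Call:
move_arm:
  plan:
    - [0,0,0,0,0,0,1]
    - [0,0,0,0,0,0,1]
    - [0,0,0,0,0,0,1]
    - [0,0,0,0,0,0,1]
    - [0,0,0,0,0,0,1]

```text
t: 14.75
tcp_pos: [0.4935, -0.0286, 0.0353]
tcp_rot: [0.0, -0.043, 0.999, -0.0]
force: [-1.7, 0.8, 9.0]
opening: 0.0186
```

```bash
python3 m.py; python3 -c "from station import arm;print(arm.hand_in())"
```

```text
t 14.75 tcp fixture -0.0808 0.0007 0.035336778014687084 F [-1.7  0.8  9. ]
lift mm 3 2.153486217799129 1.7531447576942296
knob 118 [ 0.5984 -0.1201  0.0843] [ 597.5 -120.1] [12.2 41. ] 88.0 zmed 0.0851
scene table z (np.int64(172), np.float64(0.04049684069603195), np.float64(0.042360469111837926)) (np.int64(147), np.float64(0.04327556792737571), np.float64(0.044120890503403565))
the job is handed in; nothing more can be done
None
```

I turned the clamp knob counter-clockwise and wedged the table up about 3 mm. I handed the job in at about 15 s, still gripping the wedge. The hand-in gives no verdict, so these are my own last checks:

- **Clamp:** I turned the knob 78°, from about 10° to 88° in the world frame. That puts the joint at roughly 1.4 rad, against the 1.1 needed. It still read 88° at the end.
- **Wedge:** I used the small grey one. It lies flat on the runway, pressed down with about 9 N and gripped with the force set to 90 N, and it was not moving.
- **Table lift:** the scene camera gave 2.8–3.1 mm and the geometry predicts 2.9 mm. The top camera gave 1.8–3.5 mm, but only 3 pixels of the table were visible to it, so I gave that little weight.
- **Clearances:** the last picture shows the gripper in front of the table and watch, not touching either. I did not re-measure the tin, loupe and marker at the end, but the arm stayed away from them throughout.

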